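# Shut the dust door, then hold a frame bar in the corner of fence, table and stop

## Robot

A 6-joint arm with a two-finger parallel gripper is mounted at the origin on the work surface. World frame = base frame: x ahead of the robot, y to its left, z up, the work surface at z = 0. Lengths are in mm, angles in rad, forces in N, time in s.
With the tool pointing down it reaches from about 400 to 925 mm from the base axis. Payload 12.5 kg.
Tool frame: the origin (TCP) lies between the finger pads; the fingertips stand 25 mm ahead of it and the grasp point (between the pads) lies 6 mm ahead of it; z points along the fingers, y is the line along which they close (so a half turn about z gives the same grasp; the last joint's range is limited). The gripper opens to 95 mm and grips with 3 to 60 N. Pads are 20 mm wide; open, the fingers measure 119 mm over their backs; the gripper's body (75 mm by 180 mm) begins 59 mm behind the grasp point.
Start: joints at [-1.424, 0.491, 1.559, -0, 1.092, -0.106], TCP at [156.344, -605.145, 239.661] pointing down, gripper open.
Joint ranges: [-3.1, 3.1], [-0.84, 2.19], [0.05, 2.79], [-1.13, 4.28], [0.06, 2.93], [-2.69, 2.69]. Speed limits (rad/s): [2.22, 2.22, 2.79, 3.14, 3.14, 3.14].

## Interface

Orientations are given as [roll, pitch, yaw] about the fixed x, y, z axes, in that order (R = Rz(yaw) Ry(pitch) Rx(roll)).
In Python, from cell import state, read_camera, job_done, cut_out gives the robot as it stands. The module is installed in compiled form; this text tells all that it offers.
- The arm moves only by the tool jog_arm, never from a script. Its argument "motion" is a list of rows, each a list of 2 entries, a list of its own where there are three numbers: the shift along the tool's x, y, z in mm, then the turn about the tool's z in rad. A call has 1 to 5 rows; each row is the pose to reach, as a shift and turn from the pose commanded when the call began, along the tool's axes at that moment; what a row does not reach only later rows make up. A row lasts 1/10 s, in which the tool goes at most 50 mm and 8.59 degrees, less where a joint would pass 70% of its speed; a pose out of reach is approached as far as the arm can. A call with a gripper value outside its range is refused whole. "grip" is the closure, from 0 (fully open) to 1 (shut), set as the call begins (left out, the last holds). The fingers move at their own pace and stop on an object; the grip force is fixed at half the most. Time passes only in rows, so rows that repeat a pose let the fingers close. It gives the time, the measured TCP pose, the force, the opening and the grip force at its end, in the units of the state.
- state(): the state, without advancing time (a new reading comes with each control period).
- read_camera(name): name is "scene" or "top" or "wrist"; returns a dict with "img" (480x640x3 uint8, blue, green, red), "vertical_fov" (degrees; the focal length in pixels is half the picture's height over the tangent of half this angle, whatever the lens; pixels are square), "cx", "cy" (the principal point, pixels), "extrinsics" (4x4, takes a point from camera to world coordinates). Camera axes: x right, y up, looking along -z (the intrinsics and any distortion apply to the point x, -y, -z); pixel columns grow to the right and rows downward; lengths in mm; the calibration is good to about 2 mm. A picture is of the moment at which its call begins. There is no depth.
- job_done(): hands the job in; it is judged then, once.
Trained networks look in a picture, given as the dict that the camera call returned (one of the last four; its "shot" number tells which), for a name from the list of things; names that differ only in an ending like _2 or _b are one class to them, and where a whole thing is asked for, a point or a joint stands for the part that bears it (a point fixed in the world has none). Each returns a list of dicts, best first, with "p" (0 to 1); they miss things now and then, are a little off and sometimes report something else, mostly with a low value. They report only what shows in the picture. A call takes as long as a camera call. They do not tell look-alikes from the thing itself.
- cut_out(name, picture): "region" (480x640 bool, what is visible of it) and "box" ([left, top, right, bottom] in pixels, round what is visible of it).
The state is a dict: "t": time; "joints": joint angles; "qvel": joint speeds; "tau": joint torques, N m; "eef_pos": TCP position; "tcp_rot": TCP orientation; "ft_force": force on the tool from outside, world axes, zero at the start; "moment": the same for the moment, N m; "opening": opening from 0.0 (shut) to 1.0 (fully open); "grip_force": force on a finger pad.
Only numpy, scipy, OpenCV 4.12 (cv2) and the standard library are available. Lean on these libraries where they do the work, as an engineer would, in place of code of your own. Each camera call takes 0.05 s, during which the arm holds its last target. There are 200 camera calls.

## Task

Make the dry run for a stopped groove on the bench router table. First push the dust door on its front fully shut, so that it clicks home on its catch; then bring the loose bevelled frame bar into the corner, its back flat along the fence and its left end up to the stop block. Press it firmly down and back with one slanting push on its bevelled front edge, against fence and table together, and finish while still holding it pressed there; the mug, the spray can and the try square stay where they are.

Things in the scene. Friction and masses are not known exactly. Their poses are not given: they have to be found in the camera images.
- router_table: Fixed bench router table: grey top 287 (x) by 500 (y) by 22 mm on a plywood cabinet. Origin: centre of its underside on the bench; own x points away from the robot, y left, z up. Top surface 260 mm above the origin, its front edge at x = -137 mm, the outside of the shut dust door at x = -150 mm. Metal insert plate flush in the top; the cutter is wound down, so the top is flat.
- dust_door (a joint): Angle of the plywood dust door on the cabinet's front, rad: 0 shut, grows as its free right edge swings towards the robot. 176 mm wide, 190 high, 18 thick, hinged upright at its left (+y) edge, 42 to 232 mm above the bench; stays where left. A sprung ball catch at the free edge touches at about 0.07 rad, resists with about 5 N, and below 0.03 pulls the door home; no latch to turn.
- door_edge (a point): Point on the dust door's outer face, 20 mm from its free (right) edge, 25 mm below its top edge, 207 mm above the bench; a good place to push (a knob sticks out 24 mm some 115 mm lower). The edge of the table top, 260 mm high, ends 13 mm behind the shut door's outer face.
- door_hinge (a point): Point on the dust door's outer face at its hinged (left) edge, 207 mm above the bench, 156 mm from door_edge. The upright hinge axis runs 18 mm behind this point, at the back face of the door.
- fence: Brown board fence fixed on the router table, parallel to its front edge: 474 mm long, 52 high, 18 thick, plywood foot behind, 44 mm gap at mid-length. Origin: mid-length of its front face at table-top level; own x points back into the fence (x = 0 is the face the bar lies against), y left along it, z up. Its distance from the front edge varies.
- stop_block: Hardwood stop block fixed on the fence: 35 mm deep (forward of the fence), 30 wide, 68 high, round black knob on top (86 in all). Origin: on its right (-y) face, at the fence face and table top; axes as the fence. The bar's left end meets its right face, y = 0. Its place along the fence varies.
- bar: Loose pale-wood frame bar, 200 mm long (own y), 42 wide (x), 27 high, about 130 g, flat on the router table in front of the fence, right of the stop. Origin: centre of its underside; x points to its square back (fence side), y to its left end. Its top front edge (robot side) has a 10 by 10 mm 45 degree bevel along the whole length. May start turned up to 0.15 rad.
- bar_back_left (a point): Lower back corner of the bar at its left end (own x +21, y +100, z 0 mm).
- bar_back_right (a point): Lower back corner of the bar at its right end (own x +21, y -100, z 0 mm).
- bar_bevel (a point): Middle of the bar's bevel (own x -16, y 0, z +22 mm); the bevel faces forward and up at 45 degrees.
- mug: Blue mug, 82 mm across, 95 mm high, with scissors in it (about 150 mm in all), standing on the bench left of the router table. Origin: centre of its underside. Leave alone.
- spray_can: Spray can, 65 mm across, 190 mm high, standing on the bench right of the router table. Origin: centre of its underside. Leave alone.
- try_square: Small try square lying flat on the bench in front of the router table's left corner: dark wooden stock 16 by 75 by 14 mm (own y), steel blade 100 mm along own x. Origin: under the middle of the stock. Leave alone.
Mind the look-alikes: they are no part of the job. Several things have the shape of the bar; the one meant has the colours described above.

How it is judged:
By the outcome, as a careful person would: the job done as asked, in the order asked, and still so for the second after the job is handed in, while the arm keeps its last pose, push and grip.
It also fails if it takes over 69 s, if anything falls off the work surface, if the arm or the gripper's body presses on something with over 40 N, if the wrist force passes 120 N, or if a joint passes its speed limit or range.

## Working session

There is one attempt and no reset: what is moved stays moved. The work goes in short steps, Python scripts to look and compute and a tool call to move; the robot and the scene stay as the last step left them, time stands still between calls to the robot, and variables do not carry over. Pictures are saved under pics/ and viewed, at most 10 in all, crops included, and the job is handed in when it is done.

Besides the shell and the picture viewer there is one more tool, called after "Emit:" as a command line: name --argument value ..., lists and objects as JSON in quotes. jog_arm: Moves the arm, as the interface text tells. Its arguments: {"type":"object","properties":{"motion":{"type":"array"},"grip":{"type":"number"}},"required":["motion"]}

```bash
mkdir -p pics
cat > h.py <<'E'
import numpy as np, cv2
from cell import state, read_camera, job_done, cut_out
def ray(p,u,v):
    f=240/np.tan(np.radians(p["vertical_fov"])/2); E=np.array(p["extrinsics"])
    d=E[:3,:3]@np.array([(u-p["cx"])/f,-(v-p["cy"])/f,-1.0]); return E[:3,3],d
def at_z(p,u,v,z):
    o,d=ray(p,u,v); return o+d*(z-o[2])/d[2]
def proj(p,X):
    f=240/np.tan(np.radians(p["vertical_fov"])/2); E=np.array(p["extrinsics"])
    c=E[:3,:3].T@(np.array(X,float)-E[:3,3]); return p["cx"]+f*c[0]/-c[2], p["cy"]-f*c[1]/-c[2]
E
python3 - <<'E'
from h import *
import pickle
s=state(); print({k:np.round(s[k],3) for k in s})
for n in("scene","top"):
    p=read_camera(n); cv2.imwrite(f"pics/{n}0.png",p["img"]); print(n,p.keys(),p["vertical_fov"],p["cx"],p["cy"],np.round(p["extrinsics"],3).tolist())
    for k in("router_table","dust_door","fence","stop_block","bar","mug","spray_can","try_square"):
        print(k,[(round(float(d["p"]),2),[int(b) for b in d["box"]]) for d in cut_out(k,p)])
    pickle.dump(p,open(f"{n}0.pkl","wb"))
E
```

```text
{'t': np.float64(0.0), 'joints': array([-1.424,  0.492,  1.559, -0.   ,  1.092, -0.106]), 'qvel': array([-0.002, -0.001, -0.001, -0.001,  0.001, -0.001]), 'tau': array([-4.0000e-03, -6.1265e+01, -2.5818e+01,  6.9000e-02,  4.8000e-02,
       -0.0000e+00]), 'eef_pos': array([ 156.307, -604.907,  239.05 ]), 'tcp_rot': array([-3.14 , -0.   ,  0.253]), 'ft_force': array([0.35 , 0.179, 0.108]), 'moment': array([ 0.009, -0.018, -0.028]), 'grip_force': np.float64(0.0), 'opening': np.float64(1.0)}
scene dict_keys(['img', 'vertical_fov', 'cx', 'cy', 'extrinsics', 'shot']) 42.808775922964124 314.9020560979807 248.7345514209089 [[1.0, 0.011, 0.01, 529.79], [-0.001, 0.727, -0.687, -1230.022], [-0.015, 0.687, 0.727, 1481.215], [0.0, 0.0, 0.0, 1.0]]
router_table [(0.62, [291, 168, 444, 343])]
dust_door [(0.81, [291, 210, 329, 292])]
fence [(0.63, [373, 160, 429, 289])]
stop_block [(0.97, [359, 167, 385, 195]), (0.66, [291, 211, 330, 296]), (0.61, [290, 170, 447, 341])]
bar [(0.82, [233, 324, 303, 343]), (0.8, [336, 223, 364, 279])]
mug [(0.58, [313, 154, 344, 192])]
spray_can [(0.57, [332, 371, 356, 426]), (0.26, [363, 164, 387, 196])]
try_square [(0.71, [335, 221, 366, 280]), (0.56, [252, 211, 290, 229])]
top dict_keys(['img', 'vertical_fov', 'cx', 'cy', 'extrinsics', 'shot']) 50.2661027123109 328.3719512866361 240.18734311997235 [[-0.008, 0.98, -0.197, 219.626], [-1.0, -0.01, -0.011, 4.807], [-0.013, 0.197, 0.98, 1541.226], [0.0, 0.0, 0.0, 1.0]]
router_table [(0.97, [236, 105, 431, 264]), (0.17, [334, 178, 410, 201])]
dust_door [(0.77, [298, 218, 357, 268])]
fence [(0.58, [237, 107, 425, 166])]
stop_block [(0.6, [265, 144, 281, 181])]
bar [(0.67, [389, 256, 405, 316]), (0.55, [331, 176, 415, 204]), (0.29, [298, 216, 360, 263])]
mug [(0.84, [156, 209, 194, 244])]
spray_can [(0.74, [470, 198, 507, 237])]
try_square [(0.75, [217, 275, 243, 310])]
```

View pics/scene0.png

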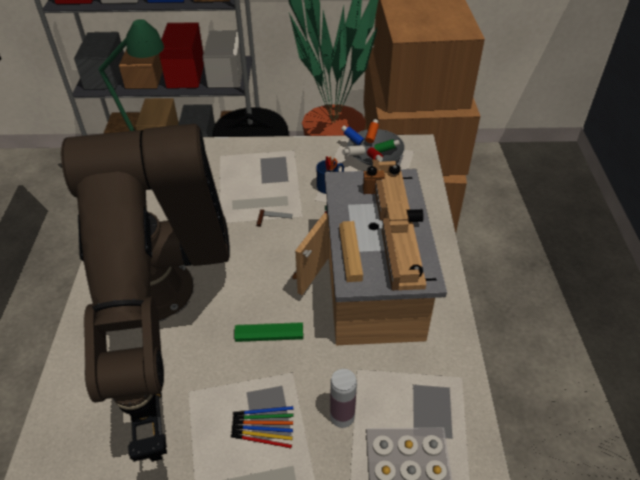

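View pics/top0.png

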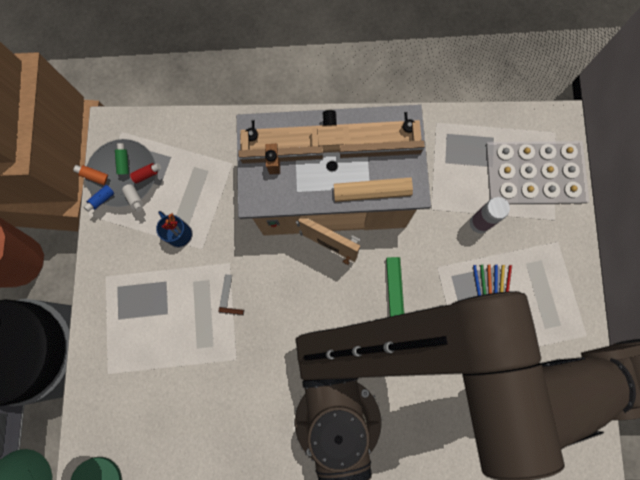

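Candidates with the bar's shape: the pale wooden bar on the router table, top (331-415, 176-204), and the green bar on the bench, top (389-405, 256-316). The pale one on the table fits the description by colour and place, so I'll confirm it in an enlarged crop.

Run:
```python
from h import *
import pickle
p=pickle.load(open("top0.pkl","rb"))
c=p["img"][100:275,225:440]; c=cv2.resize(c,None,fx=3.7,fy=3.4,interpolation=cv2.INTER_CUBIC)
c=cv2.convertScaleAbs(c,alpha=1.4)
cv2.imwrite("pics/crop0.png",c)
for n,u,v in[("FL",238,217),("FR",429,208),("BL",237,113),("BR",422,105)]: print(n,at_z(p,u,v,260).round(1))
```

```text
FL [541.3 252.6 260. ]
FR [ 559.7 -240.9  260. ]
BL [830.1 263.1 260. ]
BR [ 846.2 -235.4  260. ]
```

View pics/crop0.png

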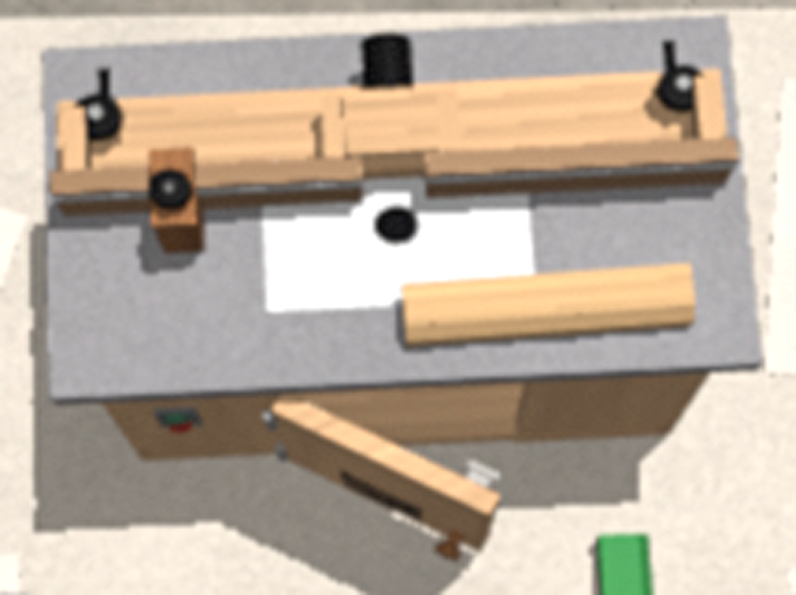

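The crop confirms it: the pale wooden bar with the bevelled front is at crop (402-693, 263-345), right of the stop at (150-203, 150-250). The door stands open with its free edge near (490, 515).

Run:
```python
from h import *
import pickle
p=pickle.load(open("top0.pkl","rb"))
a=0.0365;O=np.array([687.5,11]);R=np.array([[np.cos(a),-np.sin(a)],[np.sin(a),np.cos(a)]])
def T(n,x,y,z):
    w=at_z(p,225+x/3.7,100+y/3.4,z); print(n,w[:2].round(1),(R.T@(w[:2]-O)).round(1))
T("FL",52,400,260);T("FR",760,367,260);T("BR",724,17,260);T("BL",43,50,260)
T("fence top L",52,192,312);T("fence top R",738,160,312)
T("fence bot L",60,212,260);T("fence bot R",730,185,260)
T("stop FR bot",202,250,260);T("stop top FR",200,222,328)
T("bar top BL",404,285,287);T("bar top BR",692,265,287);T("bar bot FL",403,345,260);T("bar bot FR",693,325,260)
T("door hinge back",300,400,232);T("door hinge out",275,405,232)
T("door free back",500,497,232);T("door free out",482,515,232)
T("insert BL",262,208,260);T("insert FR",535,273,260)
```

```text
FL [539.6 249.8] [-139.1  244.1]
FR [ 559.8 -244.5] [-136.9 -250.7]
BR [ 846.3 -231.9] [ 149.8 -248.5]
BL [825.2 264. ] [146.9 247.8]
fence top L [686.6 244.1] [  7.6 233. ]
fence top R [ 705.8 -226.9] [   9.6 -238.4]
fence bot L [689.9 248.1] [ 11.1 236.9]
fence bot R [ 705.9 -230.1] [   9.6 -241.6]
stop FR bot [657.7 146.2] [-24.8 136.2]
stop top FR [656.  140.3] [-26.7 130.4]
bar top BL [619.2   3.2] [-68.6  -5.3]
bar top BR [ 632.5 -196.1] [ -62.6 -205. ]
bar bot FL [580.    4.3] [-107.6   -2.8]
bar bot FR [ 593.5 -199.2] [-101.6 -206.6]
door hinge back [544.6  78.1] [-140.4   72.3]
door hinge out [540.8  95.9] [-143.5   90.2]
door free back [466.6 -62.7] [-223.4  -65.6]
door free out [452.7 -49.8] [-236.8  -52.2]
insert BL [691.4 103.8] [ 7.2 92.6]
insert FR [636.3 -89.5] [-54.9 -98.6]
```

Emit:
jog_arm --motion '[[[35,-29,2],0.1],[[70,-58,4],0.2165],[[108,-90,6],0.2165],[[146,-122,8],0.2165],[[184,-153,9],0.2165]]' --grip 1

```text
t: 1.4
eef_pos: [296.9, -409.3, 230.6]
tcp_rot: [3.141, -0.0, 0.036]
ft_force: [1.0, -0.2, -1.1]
opening: 0.636
grip_force: 0.0
```

Emit:
jog_arm --motion '[[[15,-40,0],0],[[30,-80,0],0],[[45,-120,0],0],[[60,-160,0],0],[[75,-200,0],0]]'

```text
t: 1.9
eef_pos: [364.2, -206.8, 230.9]
tcp_rot: [3.141, -0.001, 0.036]
ft_force: [-0.0, 0.1, 0.4]
opening: 0.212
grip_force: 0.0
```

Emit:
jog_arm --motion '[[[14,-37,0],0],[[28,-74,0],0],[[41,-111,0],0],[[54,-148,0],0],[[67,-186,0],0]]'

```text
t: 2.4
eef_pos: [424.5, -18.5, 230.9]
tcp_rot: [3.141, -0.001, 0.036]
ft_force: [0.6, 0.1, -0.5]
opening: 0.008
grip_force: 0.0
```

```bash
cat >> h.py <<'E'
a=0.0365;O=np.array([687.5,11]);R=np.array([[np.cos(a),-np.sin(a)],[np.sin(a),np.cos(a)]])
def tab(w): return R.T@(np.array(w)[:2]-O)
def wor(x,y,z): return [*(R@np.array([x,y])+O),z]
E
python3 - <<'E'
from h import *
s=state(); print(tab(s["eef_pos"]),s["eef_pos"],s["tcp_rot"],s["ft_force"],s["opening"])
p=read_camera("top"); cv2.imwrite("pics/top1.png",cv2.resize(p["img"][100:340,220:440],None,fx=2.5,fy=2.5,interpolation=cv2.INTER_CUBIC))
E
```

```text
[-263.95120648  -19.88989868] [424.45041861 -18.50873097 230.88072854] [ 3.14129899e+00 -7.50606712e-04  3.62461750e-02] [ 0.59370143  0.10399819 -0.48089923] 0.007647336998915117
```

View pics/top1.png

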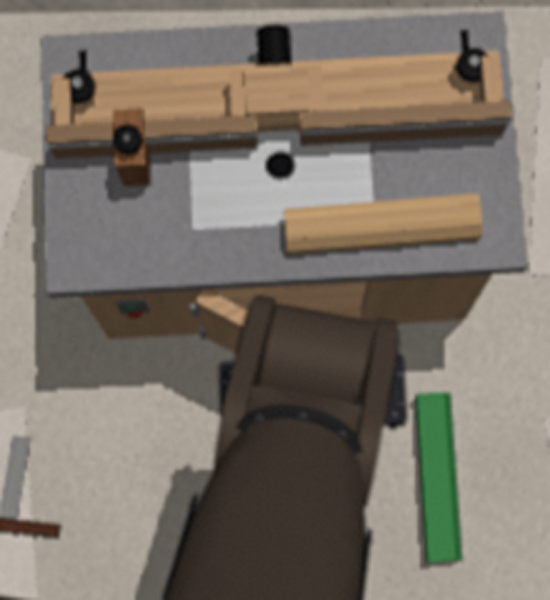

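The gripper is in front of the door, which the wrist now hides, and nothing else has moved. I'll push the door next.

Emit:
jog_arm --motion '[[[16,6,0],0],[[32,12,0],0],[[48,18,0],0],[[64,24,0],0],[[80,30,0],0]]'

```text
t: 2.95
eef_pos: [505.7, -47.4, 230.7]
tcp_rot: [3.142, 0.0, 0.036]
ft_force: [0.7, 0.5, -0.1]
opening: 0.006
grip_force: 0.2
```

Emit:
jog_arm --motion '[[[5,3,0],0],[[10,6,0],0],[[14,8,0],0],[[18,9,0],0],[[21,10,0],0]]'

```text
t: 3.45
eef_pos: [525.1, -55.8, 230.5]
tcp_rot: [-3.14, 0.003, 0.036]
ft_force: [-4.6, 2.7, 0.9]
opening: 0.006
grip_force: 2.4
```

Emit:
jog_arm --motion '[[[2,0,0],0],[[4,0,0],0],[[6,0,0],0],[[6,0,0],0],[[6,0,0],0]]'

```text
t: 3.95
eef_pos: [530.6, -56.2, 230.6]
tcp_rot: [-3.142, 0.005, 0.037]
ft_force: [-14.9, -1.6, 5.6]
opening: 0.003
grip_force: 6.8
```

Emit:
jog_arm --motion '[[[2,0,0],0],[[3,0,0],0],[[3,0,0],0]]'

```text
t: 4.25
eef_pos: [530.8, -56.2, 230.5]
tcp_rot: [-3.141, 0.011, 0.037]
ft_force: [-29.4, -5.7, 15.7]
opening: 0.006
grip_force: 15.5
```

Emit:
jog_arm --motion '[[[-15,0,0],0],[[-30,0,0],0],[[-30,15,-40],0],[[-30,30,-80],0],[[-30,45,-100],0]]' --grip 1

```text
t: 4.75
eef_pos: [507.9, -102.8, 334.1]
tcp_rot: [3.14, -0.005, 0.037]
ft_force: [-0.4, 0.1, -0.0]
opening: 0.008
grip_force: 0.0
```

Emit:
jog_arm --motion '[[[25,0,0],0],[[52,0,0],0],[[52,0,0],0],[[52,0,0],0],[[52,0,0],0]]' --grip 0

```text
t: 5.25
eef_pos: [558.5, -100.1, 330.6]
tcp_rot: [3.141, 0.0, 0.036]
ft_force: [0.1, -0.7, 0.2]
opening: 0.366
grip_force: 0.0
```

Run:
```python
from h import *
s=state(); print(tab(s["eef_pos"]),s["eef_pos"],s["tcp_rot"],s["ft_force"],s["opening"])
p=read_camera("scene"); cv2.imwrite("pics/scene1.png",cv2.resize(p["img"][140:350,220:460],None,fx=2.8,fy=2.8,interpolation=cv2.INTER_CUBIC))
```

```text
[-132.93802517 -106.36418516] [ 558.53194913 -100.14450177  330.6092888 ] [3.14149622e+00 1.51963099e-04 3.63896002e-02] [ 0.11418332 -0.69253581  0.20061478] 0.3659314016155392
```

View pics/scene1.png

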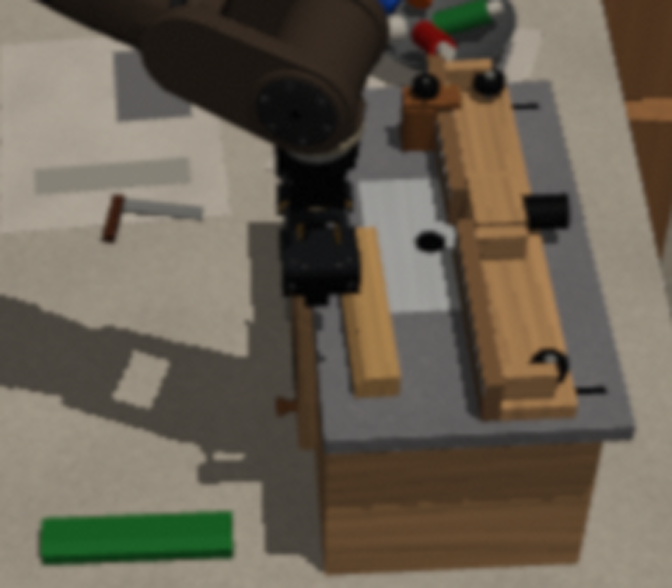

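The door is shut and parallel to the front edge at crop (295-315, 300-450), and the bar is untouched. I'll lower the open fingers in front of the bar and push it back.

Emit:
jog_arm --motion '[[[0,0,0],0],[[0,0,0],0],[[0,0,12],0],[[0,0,25],0],[[0,0,38],0]]' --grip 0

```text
t: 5.8
eef_pos: [558.8, -100.2, 291.0]
tcp_rot: [-3.141, 0.001, 0.036]
ft_force: [-0.3, -0.1, -0.4]
opening: 0.832
grip_force: 0.0
```

Emit:
jog_arm --motion '[[[8,0,0],0],[[16,0,0],0],[[24,0,0],0],[[32,0,0],0],[[40,0,0],0]]'

```text
t: 6.3
eef_pos: [599.9, -98.7, 292.8]
tcp_rot: [3.141, -0.0, 0.036]
ft_force: [-1.2, 0.2, 0.5]
opening: 1.001
grip_force: 0.7
```

Emit:
jog_arm --motion '[[[8,0,0],0],[[16,0,0],0],[[24,0,0],0],[[32,0,0],0],[[40,0,0],0]]'

```text
t: 6.8
eef_pos: [639.7, -97.3, 292.6]
tcp_rot: [3.141, -0.0, 0.036]
ft_force: [-2.7, -0.2, 2.4]
opening: 1.0
grip_force: 0.9
```

Emit:
jog_arm --motion '[[[3,0,0],0],[[6,0,0],0],[[9,0,0],0],[[11,0,0],0],[[11,0,0],0]]'

```text
t: 7.3
eef_pos: [648.2, -97.2, 292.4]
tcp_rot: [3.141, 0.006, 0.037]
ft_force: [-14.6, -2.2, 4.4]
opening: 1.0
grip_force: 6.7
```

Emit:
jog_arm --motion '[[[-15,0,0],0],[[-15,0,-40],0],[[-15,40,-60],0],[[-10,85,-60],0],[[10,131,-60],0]]' --grip 1

```text
t: 7.8
eef_pos: [664.4, -228.5, 354.8]
tcp_rot: [3.14, -0.003, 0.037]
ft_force: [0.5, 0.0, 0.5]
opening: 0.637
grip_force: 0.0
```

Emit:
jog_arm --motion '[[[20,3,0],0],[[20,3,0],0],[[20,3,0],0],[[20,3,0],0],[[20,3,0],0]]'

```text
t: 8.3
eef_pos: [684.5, -228.9, 353.2]
tcp_rot: [3.141, -0.001, 0.037]
ft_force: [0.1, 0.4, -0.9]
opening: 0.215
grip_force: 0.0
```

Run:
```python
from h import *
s=state(); print(tab(s["eef_pos"]),s["eef_pos"],s["ft_force"],s["opening"])
p=read_camera("top"); cv2.imwrite("pics/top2.png",cv2.resize(p["img"][100:275,225:440],None,fx=3.7,fy=3.4,interpolation=cv2.INTER_CUBIC))
print([(d["p"],d["box"]) for d in cut_out("bar",p)])
for y in(-5,-205): print(proj(p,wor(9.5,y,287)))
```

```text
[ -11.75295521 -239.61359493] [ 684.49882725 -228.88288766  353.23572718] [ 0.09091713  0.41285035 -0.92765704] 0.21480626389945237
[(0.9, [331.6, 151.4, 397.6, 174.5]), (0.41, [314.6, 213.7, 361.8, 234.4])]
(np.float64(332.6486224853505), np.float64(154.94519842696982))
(np.float64(409.90641178280725), np.float64(151.32722384706722))
```

View pics/top2.png

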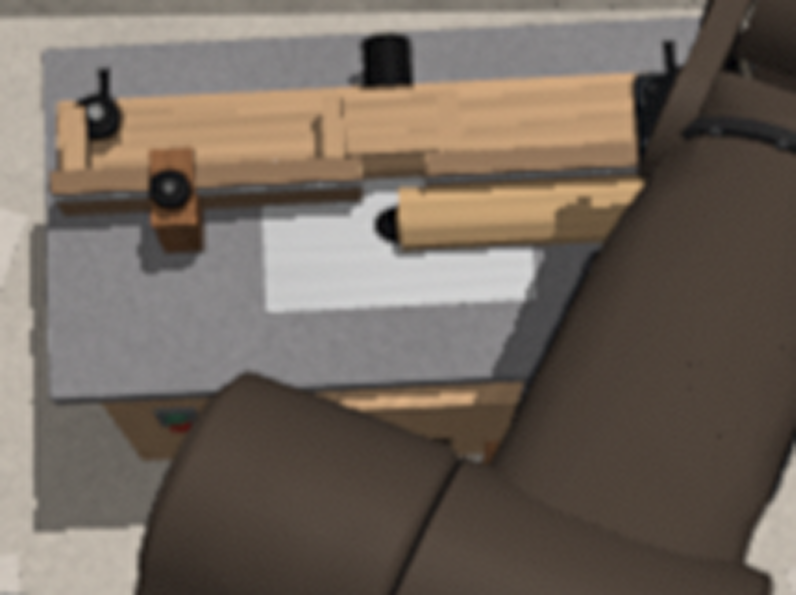

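The bar is flat along the fence at crop (400-640, 180-248), with its left end about 138 mm from the stop. I'll lower the closed fingers at its right end and push left.

Emit:
jog_arm --motion '[[[0,0,15],0],[[0,0,30],0],[[0,0,45],0],[[0,0,60],0],[[0,0,60],0]]'

```text
t: 8.9
eef_pos: [684.2, -229.1, 290.9]
tcp_rot: [-3.14, 0.003, 0.037]
ft_force: [-0.0, -0.2, 0.4]
opening: 0.008
grip_force: 0.0
```

Emit:
jog_arm --motion '[[[0,-10,0],0],[[0,-20,0],0],[[0,-30,0],0],[[0,-40,0],0],[[0,-50,0],0]]'

```text
t: 9.4
eef_pos: [683.1, -179.0, 293.6]
tcp_rot: [3.14, -0.001, 0.037]
ft_force: [0.6, -3.6, 3.8]
opening: 0.008
grip_force: 1.8
```

Emit:
jog_arm --motion '[[[0,-10,0],0],[[0,-20,0],0],[[0,-30,0],0],[[0,-40,0],0],[[0,-50,0],0]]'

```text
t: 9.9
eef_pos: [681.0, -129.1, 292.7]
tcp_rot: [3.141, 0.0, 0.036]
ft_force: [-2.1, -4.2, 3.4]
opening: 0.007
grip_force: 2.3
```

Emit:
jog_arm --motion '[[[0,-9,0],0],[[0,-18,0],0],[[0,-27,0],0],[[0,-36,0],0],[[0,-44,0],0]]'

```text
t: 10.4
eef_pos: [679.1, -85.4, 292.7]
tcp_rot: [3.141, 0.001, 0.036]
ft_force: [-3.5, -7.1, 3.8]
opening: 0.007
grip_force: 3.2
```

Emit:
jog_arm --motion '[[[0,-3,0],0],[[0,-6,0],0],[[0,-9,0],0],[[0,-12,0],0],[[0,-13,0],0]]'

```text
t: 10.9
eef_pos: [678.7, -72.7, 292.6]
tcp_rot: [3.141, 0.001, 0.036]
ft_force: [-3.6, -6.7, 3.6]
opening: 0.006
grip_force: 3.0
```

Emit:
jog_arm --motion '[[[0,-2,0],0],[[0,-4,0],0],[[0,-5,0],0],[[0,-6,0],0],[[0,-6,0],0]]'

```text
t: 11.4
eef_pos: [678.5, -66.8, 292.6]
tcp_rot: [3.141, 0.001, 0.036]
ft_force: [-2.8, -4.7, 2.9]
opening: 0.003
grip_force: 2.4
```

Emit:
jog_arm --motion '[[[0,-1,0],0],[[0,-2,0],0],[[0,-3,0],0],[[0,-4,0],0],[[0,-4,0],0]]'

```text
t: 11.9
eef_pos: [678.4, -62.7, 292.5]
tcp_rot: [3.141, 0.001, 0.036]
ft_force: [-2.3, -4.0, 3.7]
opening: 0.003
grip_force: 2.4
```

Emit:
jog_arm --motion '[[[0,-1,0],0],[[0,-2,0],0],[[0,-3,0],0],[[0,-4,0],0],[[0,-4,0],0]]'

```text
t: 12.4
eef_pos: [678.4, -62.1, 292.6]
tcp_rot: [3.136, 0.001, 0.035]
ft_force: [-3.0, -22.4, 2.3]
opening: 0.01
grip_force: 11.1
```

Run:
```python
from h import *
s=state(); print(tab(s["eef_pos"]),s["eef_pos"],s["ft_force"],s["opening"])
p=read_camera("top"); cv2.imwrite("pics/top3.png",cv2.resize(p["img"][130:215,250:370],None,fx=6.5,fy=6.5,interpolation=cv2.INTER_CUBIC))
```

```text
[-11.74823998 -72.7602333 ] [678.41474381 -62.14048682 292.58839473] [ -2.97195436 -22.43375245   2.32945652] 0.009841770020210777
```

View pics/top3.png

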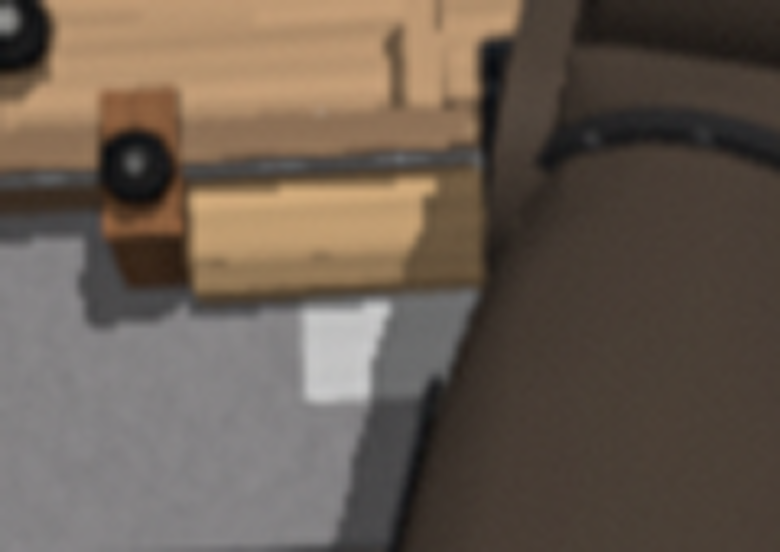

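The bar's left end meets the stop at crop (185, 240) and its back lies along the fence. I'll back off, lift, and come round to the bevel.

Emit:
jog_arm --motion '[[[0,12,0],0],[[0,12,-30],0],[[0,12,-60],0],[[-25,-25,-60],0],[[-48,-65,-60],0]]'

```text
t: 12.95
eef_pos: [627.8, 5.1, 352.4]
tcp_rot: [-3.14, -0.0, 0.034]
ft_force: [0.4, 0.3, 0.2]
opening: 0.005
grip_force: 0.0
```

Emit:
jog_arm --motion '[[[0,-40,0],0],[[0,-40,0],0],[[0,-40,0],0]]'

```text
t: 13.25
eef_pos: [626.7, 45.6, 352.4]
tcp_rot: [-3.141, 0.0, 0.038]
ft_force: [0.9, -0.6, -0.3]
opening: 0.005
grip_force: 0.0
```

Run:
```python
from h import *
s=state(); print(tab(s["eef_pos"]),s["eef_pos"],s["ft_force"],s["opening"],s["tcp_rot"])
p=read_camera("top"); print([(d["p"],d["box"]) for d in cut_out("bar",p)])
p=read_camera("wrist"); cv2.imwrite("pics/wrist.png",p["img"])
for q in[(9.5,139,287),(9.5,-61,287),(-32.5,139,260),(-32.5,-61,260)]: print(np.round(proj(p,wor(*q))))
```

```text
[-59.45206911  36.78662385] [626.74511535  45.59260336 352.40421793] [ 0.87018267 -0.62757078 -0.28389116] 0.005446485214852805 [-3.14102816e+00  2.46623963e-04  3.82446396e-02]
[(0.6, [387.1, 254.9, 404.0, 325.1])]
[125. 140.]
[508. 139.]
[156. 210.]
[480. 210.]
```

View pics/wrist.png

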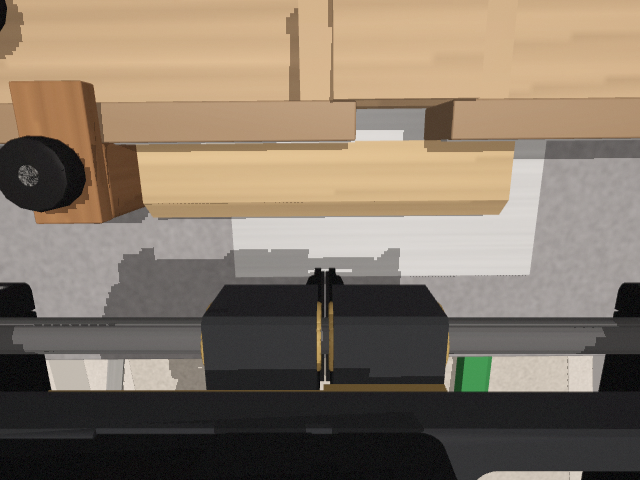

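Run:
```python
import cv2
i=cv2.imread("pics/wrist.png")[125:235,60:220]
cv2.imwrite("pics/wc.png",cv2.resize(cv2.convertScaleAbs(i,alpha=1.6),None,fx=5,fy=5,interpolation=cv2.INTER_CUBIC))
```

```text
(no output)
```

View pics/wc.png

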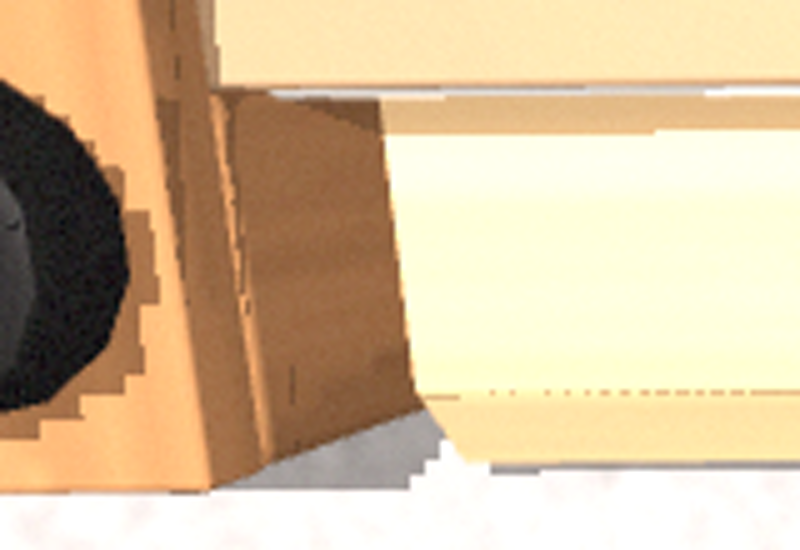

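The left end is tight on the stop, with no gap at crop (385-420, 100-400). Now the slanting press on the bevel.

Emit:
jog_arm --motion '[[[3,0,14],0],[[6,0,28],0],[[10,0,32],0],[[15,0,37],0],[[18,0,40],0]]'

```text
t: 13.9
eef_pos: [645.4, 45.0, 311.9]
tcp_rot: [3.142, 0.0, 0.036]
ft_force: [-0.1, 0.1, 0.2]
opening: 0.006
grip_force: 0.0
```

Emit:
jog_arm --motion '[[[1.5,0,1.5],0],[[3,0,3],0],[[4,0,4],0],[[5,0,5],0],[[5,0,5],0]]'

```text
t: 14.4
eef_pos: [649.3, 45.3, 308.4]
tcp_rot: [3.141, 0.001, 0.036]
ft_force: [-6.4, -0.1, 6.0]
opening: 0.006
grip_force: 4.1
```

Emit:
jog_arm --motion '[[[0.5,0,0.5],0],[[1,0,1],0],[[1.5,0,1.5],0],[[2,0,2],0],[[2,0,2],0]]'

```text
t: 14.9
eef_pos: [649.8, 45.3, 308.0]
tcp_rot: [3.141, 0.003, 0.037]
ft_force: [-17.7, -0.8, 19.4]
opening: -0.0
grip_force: 12.8
```

Emit:
jog_arm --motion '[[[0.5,0,0.5],0],[[0.5,0,0.5],0],[[0.5,0,0.5],0]]'

```text
t: 15.2
eef_pos: [650.0, 45.4, 307.9]
tcp_rot: [3.141, 0.003, 0.037]
ft_force: [-20.5, -0.4, 22.0]
opening: 0.008
grip_force: 15.1
```

Run:
```python
from h import *
s=state(); print(s["ft_force"])
w=read_camera("wrist")["img"]; c=read_camera("scene")["img"][150:350,220:460]
c=cv2.resize(c,(480,400)); w=cv2.resize(w,(310,400))[:, :]
cv2.imwrite("pics/fin.png",np.hstack([c,w]))
```

```text
[-20.45657545  -0.41649178  22.04631909]
```

View pics/fin.png

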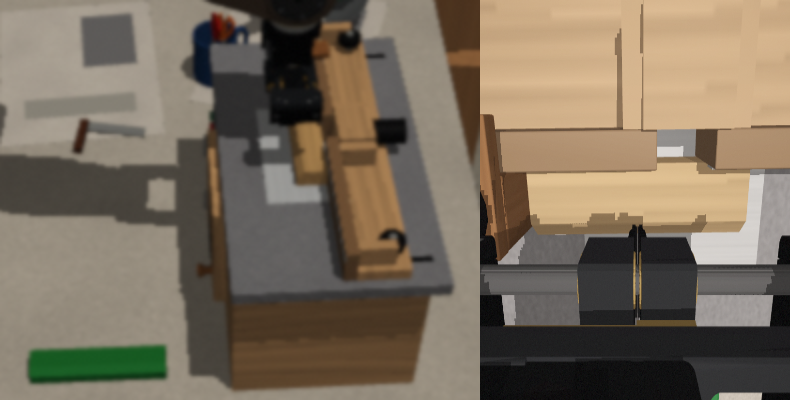

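The door is shut at (215, 130-300). The bar sits in the corner against fence and stop at right (525-750, 165-230), held by the fingertips on the bevel with about 30 N at 45°. The mug and square are untouched.

```bash
python3 -c "from h import *; print(job_done())"
```

```text
the job is handed in; nothing more can be done
None
```

The job is handed in: the dust door was pushed fully shut first, and the bar is now in the corner against fence and stop, held by a slanting push of about 30 N on its bevel, with the mug, spray can and try square left alone (hand-in returned no verdict).

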